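# Release the latched key of the stirrer console

### The arm

A 7-joint arm with a two-finger parallel gripper is mounted at the origin on a cart in front of the work surface, level with it; the furniture and walls round the work are solid. World frame = base frame: x ahead of the robot, y to its left, z up, the work surface at z = 0. Lengths are in mm, angles in rad, forces in N, time in s.
With the tool pointing down it reaches from about 400 to 875 mm from the base axis. Payload 4.4 kg.
Tool frame: the origin (TCP) lies midway between the tips of the shut fingers; the grasp point (between the pads) lies 19 mm behind it; z points along the fingers, y is the line along which they close (so a half turn about z gives the same grasp; the last joint's range is limited). The gripper opens to 85 mm and grips with 20 to 120 N. Pads are 22 mm wide; open, the fingers measure 114 mm over their backs; the gripper's body (76 mm by 85 mm) begins 54 mm behind the grasp point. The pads swing forward as they close: fully open they stand 13 mm farther back than shut.
Start: joints at [-1.337, 0.628, 0.038, 1.517, -0.027, 0.996, -0.02], TCP at [191.94, 621.029, 231.313] pointing down, gripper open.
Joint ranges: [-3.06, 3.06], [-0.37, 2.12], [-1.25, 1.32], [0.18, 2.47], [-1.1, 4.24], [0.23, 1.98], [-2.94, 2.94]. Speed limits (rad/s): [2.57, 2.57, 3.14, 3.14, 3.14, 3.14, 3.14].

### API

Orientations are given as [roll, pitch, yaw] about the fixed x, y, z axes, in that order (R = Rz(yaw) Ry(pitch) Rx(roll)).
In Python, from cell import read_state, get_image, finish_job gives the robot as it stands.
- The arm moves only by the tool send_rows, never from a script. Its argument "series" is a list of rows, each an object of numbers: "ax", "ay", "az": the turn, a rotation vector about the tool's x, y, z in rad; "dx", "dy", "dz": the shift along the tool's x, y, z in cm; "hand": the closure, from 0 (fully open) to 1 (shut). In form: [{"ax": .., "ay": .., "az": .., "dx": .., "dy": .., "dz": .., "hand": ..}, ...]. A call has 1 to 10 rows; each row is the pose to reach, as a shift and turn from the pose commanded when the call began, along the tool's axes at that moment; what a row does not reach only later rows make up. A row lasts 1/10 s, in which the tool goes at most 50 mm and 8.59 degrees, less where a joint would pass 70% of its speed; a pose out of reach is approached as far as the arm can. A call with a gripper value outside its range is refused whole. The fingers move at their own pace and stop on an object; the grip force is fixed at half the most. Time passes only in rows, so rows that repeat a pose let the fingers close. It gives the time, the measured TCP pose, the force, the opening and the grip force at its end, in the units of the state.
- read_state(): the state, without advancing time (a new reading comes with each control period).
- get_image(name): name is "scene" or "top"; returns a dict with "pixels" (480x640x3 uint8, red, green, blue), "mtx" (3x3 intrinsics, pixels), "k1" (the pictures are not rectified: a ray, as slopes to the right and down, at radius r is drawn at 1 + k1 r^2 times it, then the intrinsics apply), "R" (3x3) and "t" (3): a world point X has camera coordinates R X + t. Camera axes: x right, y down, z forward; pixel columns grow to the right and rows downward; lengths in mm; the calibration is good to about 2 mm. A picture is of the moment at which its call begins. There is no depth.
- finish_job(): hands the job in; it is judged then, once.
The state is a dict: "clock": time; "qpos": joint angles; "qd": joint speeds; "tau": joint torques, N m; "eef_pos": TCP position; "tool_rot": TCP orientation; "force": force on the tool from outside, world axes, zero at the start; "torque": the same for the moment, N m; "width": finger opening in mm; "gripper_force": force on a finger pad.
Only numpy, scipy, OpenCV 4.12 (cv2) and the standard library are available. Lean on these libraries where they do the work, as an engineer would, in place of code of your own. Each camera call takes 0.05 s, during which the arm holds its last target. There are 200 camera calls.

### The job

One channel of the four-key stirrer console was left switched on: its key is latched down, a few millimetres lower than the other three and firm to the touch. With closed fingertips tap each white key lightly, from left to right as the robot sees them, lifting off after each so that no key changes; then press the latched key until it lets go and move away, so that all four keys are up. Do not press in a key that is up, and leave everything that stands around where it is.

Things in the scene. Friction and masses are not known exactly. Their poses are not given: they have to be found in the camera images.
- console: grey stirrer control box fixed to the bench, 110 mm (x) by 230 mm (y) by 50 mm tall, four square white keys in a row on a black strip on its top. Origin: centre of its underside, on the bench. Its x axis points away from the operator, its y axis to the operator's left, along the key row. It is turned by up to 0.3 rad either way.
- key_1: leftmost key, white square cap. Origin: centre of the cap's top face, moves with the key; when up at x = -12, y = 72, z = 64 mm in the console's frame, same axes. Caps are 32 by 32 mm, 48 mm apart, and stand 14 mm above the box when up. One of the four keys, any, is latched at the start: it rests about 4.6 mm lower, z = 59.4 mm.
- key_2: second from the left key, white square cap. Origin: centre of the cap's top face, moves with the key; when up at x = -12, y = 24, z = 64 mm in the console's frame, same axes. All keys slide straight down, 10 mm at most. An up key is sprung: 2 N before it moves, then 0.8 N per mm (6 N at 5 mm), and returns by itself; more than 6.5 mm down counts as a wrong full press.
- key_3: third from the left key, white square cap. Origin: centre of the cap's top face, moves with the key; when up at x = -12, y = -24, z = 64 mm in the console's frame, same axes. The latched key sits on a catch: it does not yield below about 5.5 N; pressed 2 to 3 mm below its rest (some 8 N) the catch lets go, and when the finger leaves it springs to the up height and stays.
- key_4: rightmost key, white square cap. Origin: centre of the cap's top face, moves with the key; when up at x = -12, y = -72, z = 64 mm in the console's frame, same axes. Pressing any key right to its stop, 10 mm below the up height, takes 10 N; the latched key then has 5.4 mm to go from its rest. Keys cannot be pulled off.
- vial: bystander, loose: small amber sample vial with a white cap, 27 mm across, 57 mm tall. Origin: centre of its underside. To be left alone.
- tube: bystander, loose: 50 ml conical tube with a red cap, 33 mm across, 122 mm tall. Origin: centre of its underside. To be left alone.
- beaker: bystander, loose: glass beaker, 65 mm across, 85 mm tall. Origin: centre of its underside. To be left alone.
- pen: bystander, loose: blue and white marker pen, 135 mm long, lying. Origin: centre of its underside. To be left alone.
- weigh_boat: bystander, loose: white square weighing boat, 66 mm, 12 mm tall. Origin: centre of its underside. To be left alone.
- dropper: bystander, loose: amber dropper bottle with a black top, 33 mm across, 96 mm tall. Origin: centre of its underside. To be left alone.
- dish: bystander, loose: glass petri dish, 64 mm across, 15 mm tall. Origin: centre of its underside. To be left alone.

How it is judged (in metres and radians):
On the way, in this order (a step that is already met when the one before it is completed fails the run):
1. the leftmost key is tapped (touched by the fingers) (contact force between the fingers and key_1 above 0.3 N), for 0.02 s.
2. the fingers are off the keys again, and the latched key is still down (contact force between the fingers and key_1 below 0.1 N and contact force between the fingers and key_2 below 0.1 N and contact force between the fingers and key_3 below 0.1 N and contact force between the fingers and key_4 below 0.1 N and z of any of key_1, key_2, key_3, key_4 in the frame of console below 0.0605 m), for 0.05 s.
3. the second key is tapped (touched by the fingers) (contact force between the fingers and key_2 above 0.3 N), for 0.02 s.
4. the fingers are off the keys again, and the latched key is still down (all of step 2), for 0.05 s.
5. the third key is tapped (touched by the fingers) (contact force between the fingers and key_3 above 0.3 N), for 0.02 s.
6. the fingers are off the keys again, and the latched key is still down (all of step 4), for 0.05 s.
7. the rightmost key is tapped (touched by the fingers) (contact force between the fingers and key_4 above 0.3 N), for 0.02 s.
8. the fingers are off the keys again, and the latched key is still down (all of step 6), for 0.05 s.
9. the latched key has been pressed and has come up: all four keys are up (z of each of key_1, key_2, key_3, key_4 in the frame of console above 0.0625 m and contact force between the fingers and key_1 below 0.1 N and contact force between the fingers and key_2 below 0.1 N and contact force between the fingers and key_3 below 0.1 N and contact force between the fingers and key_4 below 0.1 N), for 0.2 s.
At the end, for the whole second after the job is handed in: All four keys are up (cap tops within 1.5 mm of the up height) and every loose thing stands within 20 mm of where it was (z of each of key_1, key_2, key_3, key_4 in the frame of console above 0.0625 m and distance of each of vial, tube, beaker, pen, weigh_boat, dropper, dish from where it was at the start of the episode below 0.02 m); the robot touches nothing.
It fails at once if a key that was up is pressed more than 6.5 mm down (distance of any of key_1, key_2, key_3, key_4 from where it was at the start of the episode above 0.0065 m).
It fails at once if a bystander is lifted or moved by more than 20 mm, or tipped over (distance of any of vial, tube, beaker, pen, weigh_boat, dropper, dish from where it was at the start of the episode above 0.02 m or angle between any of vial, tube, beaker, weigh_boat, dropper, dish's own z axis and vertical above 0.5 rad).
It also fails if it takes over 48 s, if anything falls off the work surface, if the arm or the gripper's body presses on something with over 40 N, if the wrist force passes 120 N, or if a joint passes its speed limit or range.

## Working session

There is one attempt and no reset: what is moved stays moved. The work goes in short steps, Python scripts to look and compute and a tool call to move; the robot and the scene stay as the last step left them, time stands still between calls to the robot, and variables do not carry over. Pictures are saved under pics/ and viewed, at most 10 in all, crops included, and the job is handed in when it is done.

Besides the shell and the picture viewer there is one more tool, called after ">>>" by a JSON object that holds its "name" and its "arguments". send_rows: Moves the arm, as the interface text tells. Its arguments: {"type":"object","properties":{"series":{"type":"array","items":{"type":"object","properties":{"ax":{"type":"number"},"ay":{"type":"number"},"az":{"type":"number"},"dx":{"type":"number"},"dy":{"type":"number"},"dz":{"type":"number"},"hand":{"type":"number"}}}}},"required":["series"]}

```bash
mkdir -p pics; python3 - <<'E'
from cell import read_state,get_image
import cv2,pickle
s=read_state();print(s)
for n in("top","scene"):
    d=get_image(n);pickle.dump(d,open(n+".pkl","wb"))
    cv2.imwrite(f"pics/{n}0.png",d["pixels"][:,:,::-1]);print(n,d["mtx"],d["k1"],d["R"],d["t"])
E
```

```text
{'clock': 0.0, 'qpos': array([-1.33682573,  0.62936685,  0.03848726,  1.5183681 , -0.02699939,
        0.99630831, -0.0200125 ]), 'qd': array([-0.00027925, -0.00170679,  0.00075012,  0.00086469, -0.00071778,
        0.0005274 , -0.00041819]), 'tau': array([-5.62578327e-05, -5.63399971e+01,  1.22598186e+00, -1.93438107e+01,
        1.09814038e-02,  1.04422291e-02,  9.74405964e-06]), 'eef_pos': array([191.75762677, 620.41095648, 230.3764672 ]), 'tool_rot': array([-3.13966202e+00,  5.38659738e-05,  2.84177330e+00]), 'force': array([ 0.23748154,  0.21784001, -0.29455083]), 'torque': array([-0.04925613, -0.02311778,  0.0371801 ]), 'gripper_force': 0.0, 'width': 85.23274501660481}
top [[460.37166838   0.         318.98895312]
 [  0.         460.37166838 236.09464282]
 [  0.           0.           1.        ]] 0.01170173790317795 [[-0.02342072 -0.99926515  0.03034178]
 [-0.99641461  0.02086432 -0.08199149]
 [ 0.08129818 -0.03215329 -0.99617106]] [ 52.71439951 500.63066577 959.84336265]
scene [[501.00491831   0.         310.4233133 ]
 [  0.         501.00491831 244.28107907]
 [  0.           0.           1.        ]] -0.025143877704693524 [[ 0.81419905 -0.58046775  0.01170912]
 [-0.2272704  -0.33721186 -0.91358433]
 [ 0.53425469  0.74117836 -0.40648071]] [-389.14057775  195.33293443  809.39605674]
```

View pics/top0.png

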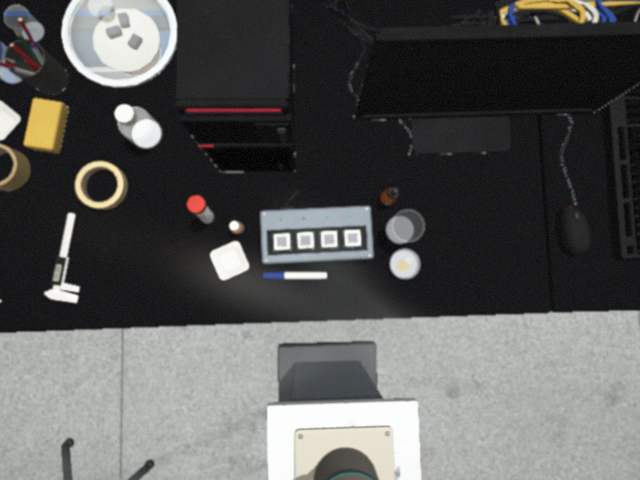

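View pics/scene0.png

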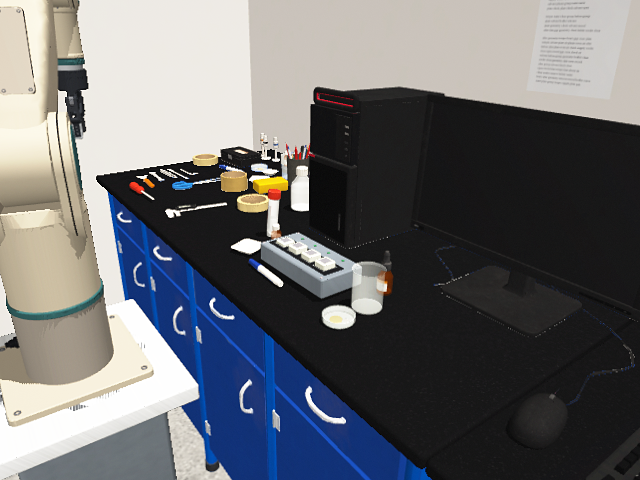

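The top view shows the console at about (317,235), with keys at about (282,241), (306,240), (329,239) and (352,238). The beaker and dropper are to its right, the pen is in front, and the tube, vial and boat are on the left. I'll enlarge both views.

```bash
python3 - <<'E'
import cv2
a=cv2.imread("pics/top0.png")[195:285,250:385];cv2.imwrite("pics/topc.png",cv2.resize(a,None,fx=5.9,fy=5.9,interpolation=cv2.INTER_CUBIC))
a=cv2.imread("pics/scene0.png")[225:300,255:365];cv2.imwrite("pics/scenec.png",cv2.resize(a,None,fx=7,fy=7,interpolation=cv2.INTER_CUBIC))
E
```

```text
(no output)
```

View pics/topc.png

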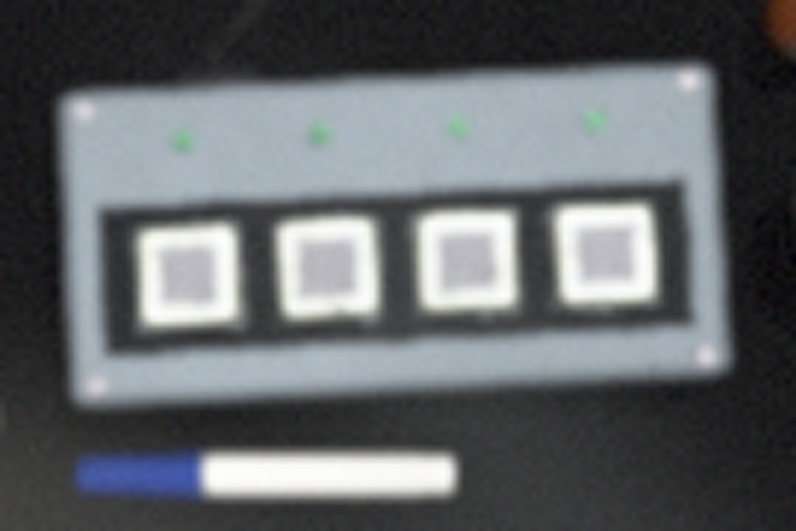

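View pics/scenec.png

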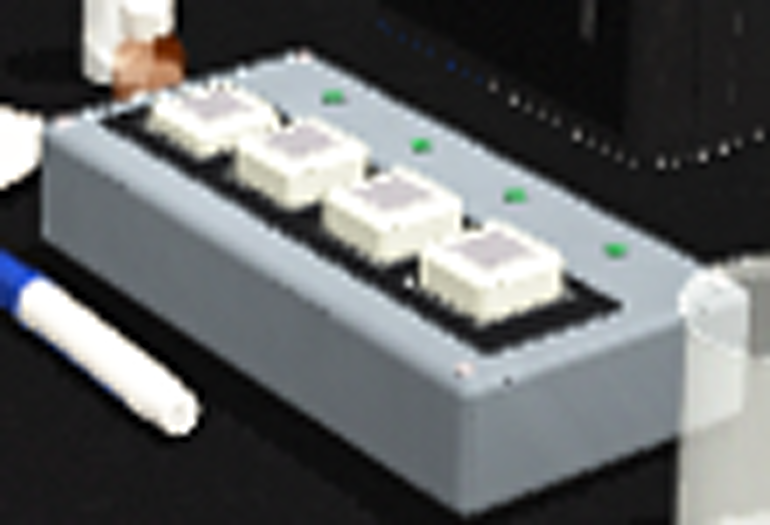

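Key_1 looks lower than the rest: its cap in the scene crop is at (215,105), about 17 crop pixels below the line of the others. I'll fit the console pose and check the key heights.

```bash
cat > h.py <<'E'
import pickle,numpy as np,cv2
from scipy.optimize import least_squares
from scipy.spatial.transform import Rotation as Ro
D={n:pickle.load(open(n+".pkl","rb")) for n in("top","scene")}
def proj(d,X):
    c=np.asarray(X)@d["R"].T+d["t"];s=c[:,:2]/c[:,2:]
    s=s*(1+d["k1"]*(s**2).sum(1)[:,None]);return s@np.diag(np.diag(d["mtx"])[:2])+d["mtx"][:2,2]
def W(p,L):
    c,s=np.cos(p[2]),np.sin(p[2]);L=np.asarray(L,float);return np.c_[p[0]+c*L[:,0]-s*L[:,1],p[1]+s*L[:,0]+c*L[:,1],L[:,2]]
E
cat > fit.py <<'E'
from h import *
tk=np.array([[188,275],[328,267],[467,260],[606,253]])/5.9+[250,195]-.4
sk=np.array([[215,105],[303,140],[393,192],[488,248]])/7+[255,225]-.4
Y=[72,24,-24,-72]
for l in range(4):
    L=[[-12,y,59.4 if i==l else 64] for i,y in enumerate(Y)]
    f=lambda p:np.r_[(proj(D["top"],W(p,L))-tk).ravel(),(proj(D["scene"],W(p,L))+p[3:5]-sk).ravel()]
    r=least_squares(f,[500,0,0,0,0]);print(l+1,r.cost,r.x.round(3),f(r.x).round(1)[8:])
    if l==0: p=r.x
f=lambda q:(proj(D["top"],W(q,[[-12,y,59.4 if i==0 else 64] for i,y in enumerate(Y)]))-tk).ravel()
q=least_squares(f,p[:3]);print(q.x,q.cost)
c=np.array([[60,95],[712,65],[730,375],[75,405]])/5.9+[250,195]-.4
g=lambda q:(proj(D["top"],W(q,[[55,115,50],[55,-115,50],[-55,-115,50],[-55,115,50]]))-c).ravel()
z=least_squares(g,p[:3]);print("box",z.x,z.cost)
print(W(q.x,[[-12,y,64] for y in Y]))
E
python3 fit.py
```

```text
1 0.19261114294363543 [ 5.03701e+02  4.76240e+01  2.50000e-02  7.95000e-01 -2.29000e-01] [-0.  -0.2 -0.3 -0.  -0.   0.1  0.4  0.1]
2 4.1275963834904745 [ 5.03713e+02  4.76210e+01  2.70000e-02  7.85000e-01 -2.44000e-01] [-0.1 -2.  -0.3  1.9 -0.   0.1  0.5  0.1]
3 4.3484168252375675 [ 5.03726e+02  4.76250e+01  3.10000e-02  7.75000e-01 -2.59000e-01] [-0.2 -2.  -0.4 -0.  -0.   2.   0.6  0. ]
4 4.381764870009311 [ 5.03742e+02  4.76420e+01  3.50000e-02  7.66000e-01 -2.73000e-01] [-0.3 -2.  -0.4 -0.   0.1  0.   0.6  2. ]
[5.03701370e+02 4.76557877e+01 2.92143844e-02] 0.007157960560869693
box [5.03042531e+02 4.73043439e+01 2.60981316e-02] 0.4362359822920421
[[489.6033544  119.27454181  64.        ]
 [491.00544539  71.29502388  64.        ]
 [492.40753637  23.31550595  64.        ]
 [493.80962736 -24.66401198  64.        ]]
```

Key_1 is latched: the fit cost is 0.19 with it low, against more than 4 for any other key. The box fit agrees within 1 mm. Next I'll work out the approach.

```bash
cat > to.py <<'E'
import sys,numpy as np
from scipy.spatial.transform import Rotation as Ro
from cell import read_state
s=read_state();R=Ro.from_euler("xyz",s["tool_rot"])
K={"1":(489.6,119.3),"2":(491,71.3),"3":(492.4,23.3),"4":(493.8,-24.7)}
x,y=K[sys.argv[1]];T=np.array([x,y,float(sys.argv[2])])
print(s["clock"],s["eef_pos"].round(2),s["tool_rot"].round(3),s["force"].round(2),s["width"])
print("cm",(R.inv().apply(T-s["eef_pos"])/10).round(3),"rot",(R.inv()*Ro.from_euler("xyz",[np.pi,0,np.pi+.029])).as_rotvec().round(3))
E
python3 to.py 1 160
```

```text
0.1 [191.78 620.51 230.51] [-3.14  -0.     2.842] [-0.79 -0.05 -0.16] 85.47423780199212
cm [-43.258 -39.075   7.115] rot [-0.002 -0.    -0.329]
```

>>> {"name": "send_rows", "arguments": {"series": [{"dx": -1,"dy": -1,"dz": 0,"hand": 1},{"dx": -3.5,"dy": -3.2,"dz": 0,"hand": 1},{"dx": -6.5,"dy": -5.9,"dz": 0,"hand": 1},{"dx": -9.5,"dy": -8.6,"dz": 0,"az": -0.05,"hand": 1},{"dx": -12.5,"dy": -11.3,"dz": 0,"az": -0.1,"hand": 1},{"dx": -15.5,"dy": -14,"dz": 0,"az": -0.15,"hand": 1},{"dx": -18.5,"dy": -16.7,"dz": 0,"az": -0.2,"hand": 1},{"dx": -21.5,"dy": -19.4,"dz": 0,"az": -0.25,"hand": 1},{"dx": -24.5,"dy": -22.1,"dz": 0,"az": -0.3,"hand": 1},{"dx": -26,"dy": -23.5,"dz": 0,"az": -0.33,"hand": 1}]}}

```text
invalid input at $.series[0]: expected keys ax, ay, az, dx, dy, dz, hand
```

```bash
python3 to.py 1 160
```

```text
0.1 [191.78 620.51 230.51] [-3.14  -0.     2.842] [-0.79 -0.05 -0.16] 85.47423780199212
cm [-43.258 -39.075   7.115] rot [-0.002 -0.    -0.329]
```

>>> {"name": "send_rows", "arguments": {"series": [{"ax": 0,"ay": 0,"az": 0,"dx": -1,"dy": -1,"dz": 0,"hand": 1},{"ax": 0,"ay": 0,"az": 0,"dx": -3.5,"dy": -3.2,"dz": 0,"hand": 1},{"ax": 0,"ay": 0,"az": 0,"dx": -6.5,"dy": -5.9,"dz": 0,"hand": 1},{"ax": 0,"ay": 0,"az": -0.05,"dx": -9.5,"dy": -8.6,"dz": 0,"hand": 1},{"ax": 0,"ay": 0,"az": -0.1,"dx": -12.5,"dy": -11.3,"dz": 0,"hand": 1},{"ax": 0,"ay": 0,"az": -0.15,"dx": -15.5,"dy": -14,"dz": 0,"hand": 1},{"ax": 0,"ay": 0,"az": -0.2,"dx": -18.5,"dy": -16.7,"dz": 0,"hand": 1},{"ax": 0,"ay": 0,"az": -0.25,"dx": -21.5,"dy": -19.4,"dz": 0,"hand": 1},{"ax": 0,"ay": 0,"az": -0.3,"dx": -24.5,"dy": -22.1,"dz": 0,"hand": 1},{"ax": 0,"ay": 0,"az": -0.33,"dx": -26,"dy": -23.5,"dz": 0,"hand": 1}]}}

```text
clock: 1.1
eef_pos: [372.7, 314.6, 231.3]
tool_rot: [-3.139, 0.0, -3.115]
force: [0.2, -0.1, -0.6]
width: 0.2
gripper_force: 0.0
```

```bash
python3 to.py 1 160
```

```text
1.1 [372.72 314.61 231.28] [-3.139  0.    -3.115] [ 0.22 -0.07 -0.58] 0.212063741773622
cm [-11.161 -19.818   7.182] rot [-0.003  0.    -0.002]
```

>>> {"name": "send_rows", "arguments": {"series": [{"ax": 0,"ay": 0,"az": 0,"dx": -1,"dy": -2,"dz": 0,"hand": 1},{"ax": 0,"ay": 0,"az": 0,"dx": -3,"dy": -5.2,"dz": 0,"hand": 1},{"ax": 0,"ay": 0,"az": 0,"dx": -5,"dy": -8.8,"dz": 0,"hand": 1},{"ax": 0,"ay": 0,"az": 0,"dx": -7,"dy": -12.4,"dz": 1,"hand": 1},{"ax": 0,"ay": 0,"az": 0,"dx": -9,"dy": -16,"dz": 3,"hand": 1},{"ax": 0,"ay": 0,"az": 0,"dx": -10.5,"dy": -18.7,"dz": 5,"hand": 1},{"ax": 0,"ay": 0,"az": 0,"dx": -11.1,"dy": -19.7,"dz": 7,"hand": 1},{"ax": 0,"ay": 0,"az": 0,"dx": -11.1,"dy": -19.7,"dz": 9,"hand": 1},{"ax": 0,"ay": 0,"az": 0,"dx": -11.1,"dy": -19.7,"dz": 11,"hand": 1},{"ax": 0,"ay": 0,"az": 0,"dx": -11.1,"dy": -19.7,"dz": 12,"hand": 1}]}}

```text
clock: 2.1
eef_pos: [486.4, 124.7, 109.9]
tool_rot: [-3.14, -0.003, -3.112]
force: [-0.0, -0.5, 0.0]
width: 0.1
gripper_force: 0.0
```

```bash
python3 to.py 1 80; python3 - <<'E'
from cell import get_image
import cv2
d=get_image("scene");cv2.imwrite("pics/s1.png",cv2.resize(d["pixels"][160:320,200:400,::-1],None,fx=3.5,fy=3.5,interpolation=cv2.INTER_CUBIC))
E
python3 to.py 1 80
```

```text
2.1 [486.41 124.67 109.94] [-3.140e+00 -3.000e-03 -3.112e+00] [-0.03 -0.48  0.04] 0.10137908447952912
cm [-0.311 -0.543  2.994] rot [-0.001 -0.003  0.   ]
2.15 [486.02 124.9  109.19] [-3.14  -0.004 -3.112] [-0.23  0.11 -0.95] -0.049699860739554846
cm [-0.353 -0.566  2.919] rot [-0.001 -0.004  0.001]
```

View pics/s1.png

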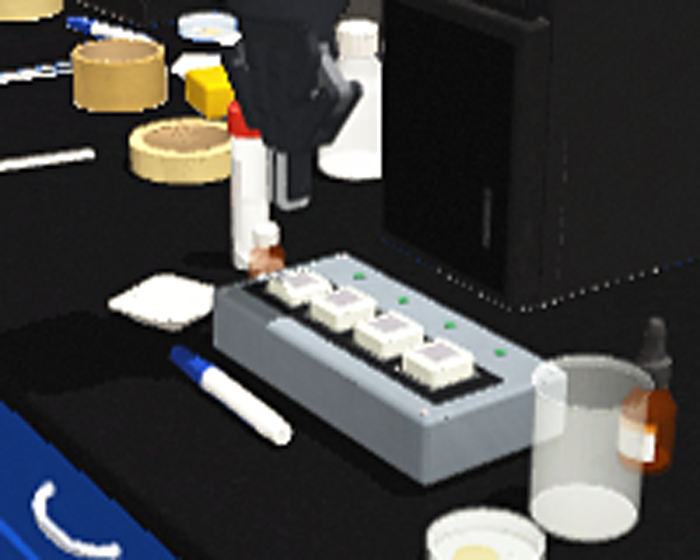

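The closed tips hang over key 1, at (290,205) against the cap at (300,285). The tube and vial sit to the left and are clear. I'll line up and come lower.

>>> {"name": "send_rows", "arguments": {"series": [{"ax": 0,"ay": 0,"az": 0,"dx": -0.2,"dy": -0.3,"dz": 0,"hand": 1},{"ax": 0,"ay": 0,"az": 0,"dx": -0.35,"dy": -0.55,"dz": 0.8,"hand": 1},{"ax": 0,"ay": 0,"az": 0,"dx": -0.35,"dy": -0.55,"dz": 1.8,"hand": 1},{"ax": 0,"ay": 0,"az": 0,"dx": -0.35,"dy": -0.55,"dz": 2.8,"hand": 1},{"ax": 0,"ay": 0,"az": 0,"dx": -0.35,"dy": -0.55,"dz": 3.7,"hand": 1},{"ax": 0,"ay": 0,"az": 0,"dx": -0.35,"dy": -0.55,"dz": 3.7,"hand": 1},{"ax": 0,"ay": 0,"az": 0,"dx": -0.35,"dy": -0.55,"dz": 3.7,"hand": 1},{"ax": 0,"ay": 0,"az": 0,"dx": -0.35,"dy": -0.55,"dz": 3.7,"hand": 1}]}}

```text
clock: 2.95
eef_pos: [491.7, 120.9, 74.5]
tool_rot: [3.141, 0.0, -3.111]
force: [0.6, 0.4, 0.0]
width: -0.1
gripper_force: 0.0
```

```bash
python3 to.py 1 62
```

```text
2.95 [491.68 120.92  74.46] [ 3.141  0.    -3.111] [0.62 0.36 0.03] -0.0909784749571675
cm [ 0.213 -0.155  1.246] rot [0.    0.    0.001]
```

>>> {"name": "send_rows", "arguments": {"series": [{"ax": 0,"ay": 0,"az": 0,"dx": 0.15,"dy": -0.1,"dz": 0.5,"hand": 1},{"ax": 0,"ay": 0,"az": 0,"dx": 0.15,"dy": -0.1,"dz": 0.9,"hand": 1},{"ax": 0,"ay": 0,"az": 0,"dx": 0.15,"dy": -0.1,"dz": 1.2,"hand": 1},{"ax": 0,"ay": 0,"az": 0,"dx": 0.15,"dy": -0.1,"dz": 1.3,"hand": 1},{"ax": 0,"ay": 0,"az": 0,"dx": 0.15,"dy": -0.1,"dz": 1.3,"hand": 1},{"ax": 0,"ay": 0,"az": 0,"dx": 0.15,"dy": -0.1,"dz": 1.3,"hand": 1}]}}

```text
clock: 3.55
eef_pos: [490.1, 119.7, 61.3]
tool_rot: [3.142, 0.0, -3.111]
force: [0.1, 0.4, 0.5]
width: 0.2
gripper_force: 0.0
```

>>> {"name": "send_rows", "arguments": {"series": [{"ax": 0,"ay": 0,"az": 0,"dx": 0,"dy": 0,"dz": 0.1,"hand": 1},{"ax": 0,"ay": 0,"az": 0,"dx": 0,"dy": 0,"dz": 0.15,"hand": 1},{"ax": 0,"ay": 0,"az": 0,"dx": 0,"dy": 0,"dz": 0.2,"hand": 1},{"ax": 0,"ay": 0,"az": 0,"dx": 0,"dy": 0,"dz": 0.2,"hand": 1}]}}

```text
clock: 3.95
eef_pos: [490.1, 119.8, 59.4]
tool_rot: [3.142, 0.0, -3.111]
force: [-0.6, -0.4, 1.5]
width: -0.1
gripper_force: 0.7
```

>>> {"name": "send_rows", "arguments": {"series": [{"ax": 0,"ay": 0,"az": 0,"dx": 0,"dy": 0,"dz": 0.04,"hand": 1},{"ax": 0,"ay": 0,"az": 0,"dx": 0,"dy": 0,"dz": 0.04,"hand": 1}]}}

```text
clock: 4.15
eef_pos: [490.1, 119.7, 59.1]
tool_rot: [3.142, 0.0, -3.111]
force: [-0.9, -0.2, 3.9]
width: 0.1
gripper_force: 1.8
```

```bash
python3 to.py 1 75
```

```text
4.15 [490.08 119.72  59.11] [ 3.142  0.    -3.111] [-0.92 -0.2   3.94] 0.13558616579934546
cm [ 0.049 -0.04  -1.589] rot [0.    0.    0.001]
```

>>> {"name": "send_rows", "arguments": {"series": [{"ax": 0,"ay": 0,"az": 0,"dx": 0,"dy": 0,"dz": -0.8,"hand": 1},{"ax": 0,"ay": 0,"az": 0,"dx": 0,"dy": 0,"dz": -2,"hand": 1},{"ax": 0,"ay": 0,"az": 0,"dx": 0,"dy": -0.5,"dz": -2.2,"hand": 1},{"ax": 0,"ay": 0,"az": 0,"dx": 0.05,"dy": -2.4,"dz": -2.2,"hand": 1},{"ax": 0,"ay": 0,"az": 0,"dx": 0.05,"dy": -4.2,"dz": -2.2,"hand": 1},{"ax": 0,"ay": 0,"az": 0,"dx": 0.05,"dy": -4.85,"dz": -2,"hand": 1},{"ax": 0,"ay": 0,"az": 0,"dx": 0.05,"dy": -4.85,"dz": -1.2,"hand": 1},{"ax": 0,"ay": 0,"az": 0,"dx": 0.05,"dy": -4.85,"dz": -0.8,"hand": 1},{"ax": 0,"ay": 0,"az": 0,"dx": 0.05,"dy": -4.85,"dz": -0.8,"hand": 1},{"ax": 0,"ay": 0,"az": 0,"dx": 0.05,"dy": -4.85,"dz": -0.8,"hand": 1}]}}

```text
clock: 5.15
eef_pos: [490.7, 72.1, 66.6]
tool_rot: [3.141, -0.001, -3.11]
force: [-0.8, 0.3, 0.7]
width: -0.1
gripper_force: 0.0
```

```bash
python3 to.py 2 63.8
```

```text
5.15 [490.74  72.15  66.56] [ 3.141e+00 -1.000e-03 -3.110e+00] [-0.85  0.3   0.69] -0.09204104124331594
cm [-0.023 -0.086  0.276] rot [ 0.    -0.001  0.003]
```

>>> {"name": "send_rows", "arguments": {"series": [{"ax": 0,"ay": 0,"az": 0,"dx": 0,"dy": 0,"dz": 0.15,"hand": 1},{"ax": 0,"ay": 0,"az": 0,"dx": 0,"dy": 0,"dz": 0.25,"hand": 1},{"ax": 0,"ay": 0,"az": 0,"dx": 0,"dy": 0,"dz": 0.3,"hand": 1},{"ax": 0,"ay": 0,"az": 0,"dx": 0,"dy": 0,"dz": 0.3,"hand": 1}]}}

```text
clock: 5.55
eef_pos: [491.0, 71.5, 64.0]
tool_rot: [3.141, 0.0, -3.111]
force: [-0.4, 0.4, 1.8]
width: -0.0
gripper_force: 0.9
```

>>> {"name": "send_rows", "arguments": {"series": [{"ax": 0,"ay": 0,"az": 0,"dx": 0,"dy": 0,"dz": 0.03,"hand": 1},{"ax": 0,"ay": 0,"az": 0,"dx": 0,"dy": 0,"dz": 0.03,"hand": 1}]}}

```text
clock: 5.75
eef_pos: [491.0, 71.5, 63.7]
tool_rot: [3.141, 0.0, -3.111]
force: [-0.2, 1.4, 2.1]
width: -0.0
gripper_force: 1.1
```

Key 2 is tapped at about 2 N, 0.3 mm down. Next is key 3.

>>> {"name": "send_rows", "arguments": {"series": [{"ax": 0,"ay": 0,"az": 0,"dx": 0,"dy": 0,"dz": -0.8,"hand": 1},{"ax": 0,"ay": 0,"az": 0,"dx": 0,"dy": 0,"dz": -1.8,"hand": 1},{"ax": 0,"ay": 0,"az": 0,"dx": 0,"dy": -0.5,"dz": -1.8,"hand": 1},{"ax": 0,"ay": 0,"az": 0,"dx": 0,"dy": -2.4,"dz": -1.8,"hand": 1},{"ax": 0,"ay": 0,"az": 0,"dx": 0,"dy": -4.2,"dz": -1.8,"hand": 1},{"ax": 0,"ay": 0,"az": 0,"dx": 0,"dy": -4.8,"dz": -1.5,"hand": 1},{"ax": 0,"ay": 0,"az": 0,"dx": 0,"dy": -4.8,"dz": -0.7,"hand": 1},{"ax": 0,"ay": 0,"az": 0,"dx": 0,"dy": -4.8,"dz": -0.3,"hand": 1},{"ax": 0,"ay": 0,"az": 0,"dx": 0,"dy": -4.8,"dz": -0.3,"hand": 1},{"ax": 0,"ay": 0,"az": 0,"dx": 0,"dy": -4.8,"dz": -0.3,"hand": 1}]}}

```text
clock: 6.75
eef_pos: [492.2, 24.2, 66.3]
tool_rot: [3.141, -0.001, -3.11]
force: [0.3, 0.1, -0.9]
width: -0.4
gripper_force: 0.0
```

>>> {"name": "send_rows", "arguments": {"series": [{"ax": 0,"ay": 0,"az": 0,"dx": 0,"dy": 0,"dz": 0.15,"hand": 1},{"ax": 0,"ay": 0,"az": 0,"dx": 0,"dy": 0,"dz": 0.25,"hand": 1},{"ax": 0,"ay": 0,"az": 0,"dx": 0,"dy": 0,"dz": 0.32,"hand": 1},{"ax": 0,"ay": 0,"az": 0,"dx": 0,"dy": 0,"dz": 0.32,"hand": 1}]}}

```text
clock: 7.15
eef_pos: [492.5, 23.6, 63.5]
tool_rot: [3.141, 0.0, -3.111]
force: [-0.3, 0.7, 2.6]
width: 0.2
gripper_force: 1.1
```

Key 3 is tapped. Next is key 4.

>>> {"name": "send_rows", "arguments": {"series": [{"ax": 0,"ay": 0,"az": 0,"dx": 0,"dy": 0,"dz": -0.8,"hand": 1},{"ax": 0,"ay": 0,"az": 0,"dx": 0,"dy": 0,"dz": -1.8,"hand": 1},{"ax": 0,"ay": 0,"az": 0,"dx": 0,"dy": -0.5,"dz": -1.8,"hand": 1},{"ax": 0,"ay": 0,"az": 0,"dx": 0,"dy": -2.4,"dz": -1.8,"hand": 1},{"ax": 0,"ay": 0,"az": 0,"dx": 0,"dy": -4.2,"dz": -1.8,"hand": 1},{"ax": 0,"ay": 0,"az": 0,"dx": 0,"dy": -4.8,"dz": -1.5,"hand": 1},{"ax": 0,"ay": 0,"az": 0,"dx": 0,"dy": -4.8,"dz": -0.7,"hand": 1},{"ax": 0,"ay": 0,"az": 0,"dx": 0,"dy": -4.8,"dz": -0.3,"hand": 1},{"ax": 0,"ay": 0,"az": 0,"dx": 0,"dy": -4.8,"dz": -0.3,"hand": 1},{"ax": 0,"ay": 0,"az": 0,"dx": 0,"dy": -4.8,"dz": -0.3,"hand": 1}]}}

```text
clock: 8.15
eef_pos: [493.7, -23.8, 66.1]
tool_rot: [3.141, -0.001, -3.11]
force: [-0.9, 0.1, -0.6]
width: -0.3
gripper_force: 0.0
```

>>> {"name": "send_rows", "arguments": {"series": [{"ax": 0,"ay": 0,"az": 0,"dx": 0,"dy": 0,"dz": 0.15,"hand": 1},{"ax": 0,"ay": 0,"az": 0,"dx": 0,"dy": 0,"dz": 0.25,"hand": 1},{"ax": 0,"ay": 0,"az": 0,"dx": 0,"dy": 0,"dz": 0.3,"hand": 1},{"ax": 0,"ay": 0,"az": 0,"dx": 0,"dy": 0,"dz": 0.3,"hand": 1}]}}

```text
clock: 8.55
eef_pos: [494.0, -24.3, 63.6]
tool_rot: [3.141, 0.0, -3.111]
force: [0.2, 0.7, 2.9]
width: -0.5
gripper_force: 1.1
```

Key 4 is tapped. I'll lift off and go back over key 1.

>>> {"name": "send_rows", "arguments": {"series": [{"ax": 0,"ay": 0,"az": 0,"dx": 0,"dy": 0,"dz": -0.8,"hand": 1},{"ax": 0,"ay": 0,"az": 0,"dx": 0,"dy": 0,"dz": -2.2,"hand": 1},{"ax": 0,"ay": 0,"az": 0,"dx": 0,"dy": 1.5,"dz": -2.5,"hand": 1},{"ax": 0,"ay": 0,"az": 0,"dx": 0,"dy": 5,"dz": -2.5,"hand": 1},{"ax": 0,"ay": 0,"az": 0,"dx": 0,"dy": 9,"dz": -2.5,"hand": 1},{"ax": 0,"ay": 0,"az": 0,"dx": 0,"dy": 12.5,"dz": -2.5,"hand": 1},{"ax": 0,"ay": 0,"az": 0,"dx": 0,"dy": 14.4,"dz": -2,"hand": 1},{"ax": 0,"ay": 0,"az": 0,"dx": 0,"dy": 14.4,"dz": -0.8,"hand": 1},{"ax": 0,"ay": 0,"az": 0,"dx": 0,"dy": 14.4,"dz": -0.2,"hand": 1},{"ax": 0,"ay": 0,"az": 0,"dx": 0,"dy": 14.4,"dz": 0.2,"hand": 1}]}}

```text
clock: 9.55
eef_pos: [489.1, 117.1, 60.7]
tool_rot: [-3.14, -0.001, -3.114]
force: [-0.6, 0.2, -0.4]
width: -0.2
gripper_force: 0.0
```

>>> {"name": "send_rows", "arguments": {"series": [{"ax": 0,"ay": 0,"az": 0,"dx": 0,"dy": 0,"dz": 0.15,"hand": 1},{"ax": 0,"ay": 0,"az": 0,"dx": 0,"dy": 0,"dz": 0.3,"hand": 1},{"ax": 0,"ay": 0,"az": 0,"dx": 0,"dy": 0,"dz": 0.4,"hand": 1},{"ax": 0,"ay": 0,"az": 0,"dx": 0,"dy": 0,"dz": 0.4,"hand": 1}]}}

```text
clock: 9.95
eef_pos: [489.5, 117.9, 57.6]
tool_rot: [-3.141, -0.0, -3.113]
force: [-0.9, -2.9, 5.6]
width: -0.3
gripper_force: 2.4
```

>>> {"name": "send_rows", "arguments": {"series": [{"ax": 0,"ay": 0,"az": 0,"dx": 0,"dy": 0,"dz": 0.1,"hand": 1},{"ax": 0,"ay": 0,"az": 0,"dx": 0,"dy": 0,"dz": 0.18,"hand": 1},{"ax": 0,"ay": 0,"az": 0,"dx": 0,"dy": 0,"dz": 0.25,"hand": 1},{"ax": 0,"ay": 0,"az": 0,"dx": 0,"dy": 0,"dz": 0.25,"hand": 1},{"ax": 0,"ay": 0,"az": 0,"dx": 0,"dy": 0,"dz": 0.25,"hand": 1}]}}

```text
clock: 10.45
eef_pos: [489.6, 118.2, 55.5]
tool_rot: [-3.141, 0.0, -3.112]
force: [-1.4, -3.7, 8.5]
width: 0.1
gripper_force: 4.3
```

That is 3.9 mm below rest at 8.5 N, so the catch should have let go. I'll lift straight up and check.

>>> {"name": "send_rows", "arguments": {"series": [{"ax": 0,"ay": 0,"az": 0,"dx": 0,"dy": 0,"dz": -0.3,"hand": 1},{"ax": 0,"ay": 0,"az": 0,"dx": 0,"dy": 0,"dz": -1,"hand": 1},{"ax": 0,"ay": 0,"az": 0,"dx": 0,"dy": 0,"dz": -3,"hand": 1},{"ax": 0,"ay": 0,"az": 0,"dx": 0,"dy": 0,"dz": -6,"hand": 1},{"ax": 0,"ay": 0,"az": 0,"dx": 0,"dy": 0,"dz": -9,"hand": 1},{"ax": 0,"ay": 0,"az": 0,"dx": 0,"dy": 0,"dz": -11,"hand": 1},{"ax": 0,"ay": 0,"az": 0,"dx": 0,"dy": 0,"dz": -12,"hand": 1},{"ax": 0,"ay": 0,"az": 0,"dx": 0,"dy": 0,"dz": -12,"hand": 1},{"ax": 0,"ay": 0,"az": 0,"dx": 0,"dy": 0,"dz": -12,"hand": 1}]}}

```text
clock: 11.35
eef_pos: [489.1, 119.4, 174.3]
tool_rot: [3.141, -0.001, -3.111]
force: [-0.2, -0.9, 0.3]
width: 0.1
gripper_force: 0.0
```

```bash
python3 - <<'E'
from cell import get_image
import cv2
d=get_image("scene");cv2.imwrite("pics/s2.png",cv2.resize(d["pixels"][225:300,255:365,::-1],None,fx=7,fy=7,interpolation=cv2.INTER_CUBIC))
E
```

```text
(no output)
```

View pics/s2.png

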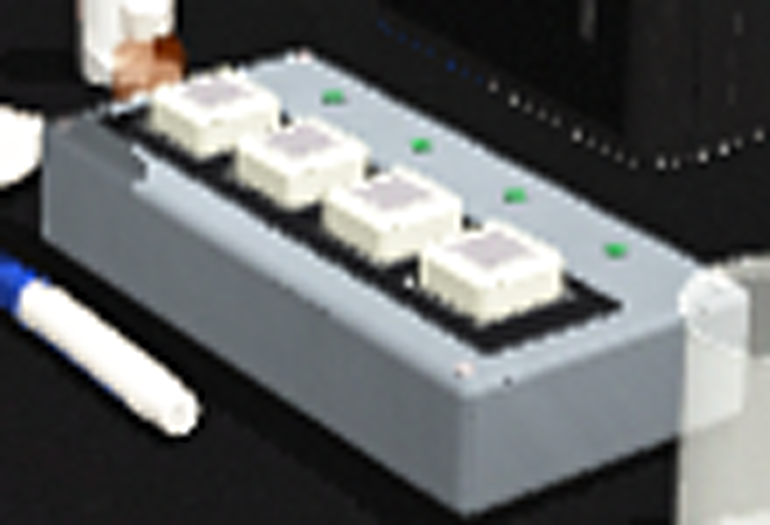

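Key 1's cap has risen from (215,105) to about (217,93), in line with the other three. The pen, vial, tube and beaker look unmoved.

```bash
python3 -c "
from cell import finish_job
print(finish_job())"
```

```text
the job is handed in; nothing more can be done
None
```

I tapped all four keys from left to right and pressed the latched one, key_1, until its catch let go; the last picture shows all four keys up and nothing nearby visibly moved, and the job is handed in (no verdict came back).

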